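Clear the wax pot and hold back the index plunger

TASK

The wax pot is in the way of the indexing table's swing arm: slide it along the warming plate, without lifting or tipping it, to stand inside the other marked ring, and let go of it. Then take the knob of the indexing table's sprung plunger, pull it straight up as far as it goes so that the pin is clear of its hole, and finish while still holding it there. Leave everything else on the bench where it is.

Things in the scene. Friction and masses are not known exactly. Their poses are not given: they have to be found in the camera images.
- pot: (all sizes in mm) open aluminium wax pot, 0.4 to 0.85 kg, 110 mm across, wall 3, rim 55 above its underside, with a rigid bow handle over the mouth: round bar 12 thick, its level part 72 long along the pot's own y axis, bar centre 86 above the underside, over the pot's centre, open space below. The bow's feet reach 63 from the axis. Origin: centre of the underside, z up.
- ring_a: pale ring mark (sizes in mm) printed on the warming plate, 142 inside and 152 outside diameter, flat; the pot stands on this one at the start. Origin: its centre, on the plate's top surface
- ring_b: the other ring mark, alike and empty at the start, 250 mm from ring_a along the plate. Origin: its centre, on the plate's top surface. The free ring may be to the left or to the right
- hob: two-ring warming plate, steel case with a flat smooth black top, 200 (x) by 460 (y) mm, top surface 50 mm above the bench, fixed to the bench. The pot slides easily on it (friction about 0.25). Origin: centre of its underside; the rings lie on its y axis, 125 mm either side of the middle
- index_table: indexing table fixed to the bench beyond ring_a: round grey base 160 mm across, steel disc with 24 holes, top 50 mm above the bench. A bracket on its own -x side (towards the robot) carries the upright plunger; a swing arm with a clamped glass blank, up to 97 high, reaches 208 to its own +x side. The disc does not turn in this job. Origin: centre of its underside, z up
- plunger_knob (a point): centre of the plunger's black round pull knob, an upright cylinder 28 mm across and 26 mm high, its middle 129 above the bench when the pin is home, 60 from the table's axis; moves with the plunger. Below it the round housing, 24 across, ends 104 above the bench, 12 under the knob; the bracket, 40 wide, is 94 high. Free space above and beside the knob
- seat_hole (a point): mouth of the hole in the disc in which the pin sits, straight below the knob, 50 mm above the bench; the pin goes 14 mm deep
- plunger (a joint): travel of the sprung plunger straight up, in m: 0 home in its hole, 0.014 tip level with the mouth, 0.024 fully back at its stop. The spring pulls it home with 5 N at 0 and 11 N at 0.024; it snaps back when let go
- tumbler: bystander: glass tumbler 68 mm across, 95 mm high, standing on the bench beyond ring_b; origin at the centre of its underside
- grit_jar: bystander: lidded jar 60 mm across, 85 mm high, on the bench to the right; origin at the centre of its underside
- pad_ring: bystander: flat rubber ring 90 mm across, 12 mm high, on the bench to the left; origin at the centre of its underside
- hone: bystander: grey stone block 45 by 100 by 22 mm high, on the bench to the left; origin at the centre of its underside
- brush: bystander: hand brush lying on the bench to the right, about 200 mm long; origin under its middle

How it is judged (in metres and radians):
On the way, in this order (a step that is already met when the one before it is completed fails the run):
1. the pot stands inside the other ring, flat on the plate and let go (horizontal distance between pot and ring_b below 0.02 m and angle between pot's own z axis and vertical below 0.06 rad and z of pot in the frame of ring_b below 0.004 m and linear speed of pot below 0.02 m/s and contact force between the fingers and pot below 0.2 N), for 0.3 s.
2. the fingers hold the plunger fully back (value of joint plunger above 0.021 m and contact force between the fingers and plunger above 2 N), for 0.3 s.
At the end, for the whole second after the job is handed in: The fingers hold the plunger (contact over 2 N) at more than 21 of its 24 mm travel, and the pot stands flat and still on the plate, not touched by the fingers, its centre within 20 mm of the centre of the ring that was empty at the start (all of step 1 and all of step 2); the arm keeps its last pose, push and grip.
It fails at once if the pot is lifted more than 8 mm off the plate or tipped more than 0.2 rad (z of pot in the frame of ring_a above 0.008 m or angle between pot's own z axis and vertical above 0.2 rad).
It fails at once if the pot leaves the plate (z of pot in the frame of ring_a below -0.01 m).
It fails at once if a bystander is moved more than 30 mm (distance of any of tumbler, grit_jar, pad_ring, hone, brush from where it was at the start of the episode above 0.03 m).
It also fails if it takes over 45 s, if anything falls off the work surface, if the arm or the gripper's body presses on something with over 40 N, if the wrist force passes 120 N, or if a joint passes its speed limit or range.

ROBOT

A 6-joint arm with a two-finger parallel gripper is mounted at the origin on the work surface. World frame = base frame: x ahead of the robot, y to its left, z up, the work surface at z = 0. Lengths are in mm, angles in rad, forces in N, time in s.
With the tool pointing down it reaches from about 325 to 875 mm from the base axis. Payload 4.4 kg.
Tool frame: the origin (TCP) lies at the very end of the fingers, on their centre line; the grasp point (between the pads) lies 19 mm behind it; z points along the fingers, y is the line along which they close (so a half turn about z gives the same grasp; the last joint's range is limited). The gripper opens to 85 mm and grips with 20 to 120 N. Pads are 22 mm wide; open, the fingers measure 114 mm over their backs; the gripper's body (76 mm by 85 mm) begins 54 mm behind the grasp point. The pads swing forward as they close: fully open they stand 13 mm farther back than shut.
Start: joints at [1.177, 0.207, 1.542, -0, 1.393, -0.15], TCP at [138.81, 557.996, 231.282] pointing down, gripper open.
Joint ranges: [-2.73, 2.73], [-0.86, 2.22], [0.23, 2.46], [-1.11, 4.25], [0.08, 2.63], [-2.82, 2.82]. Speed limits (rad/s): [2.79, 2.79, 3.14, 3.14, 3.14, 3.14].

INTERFACE

Orientations are given as a unit quaternion [w, x, y, z].
In Python, from workcell import env gives the robot as it stands.
- The arm moves only by the shell command python3 jog.py FILE [OPENING] [FORCE], which reads ROWS from the file FILE. ROWS is a JSON list of rows, 1 to 5 of them, each written [[dx, dy, dz], [rx, ry, rz]]: dx, dy, dz in shares of the most that a row can go, 1 being 50 mm, then a rotation vector rx, ry, rz in normalised numbers (1 is 90 degrees); each row shifts and turns the commanded pose from where the row before left it, along the tool's axes as they then stand; what a row does not reach is not made up. A row lasts 1/10 s, in which the tool goes at most 50 mm and 0.15 rad, less where a joint would pass 70% of its speed; a pose out of reach is approached as far as the arm can. OPENING is the finger opening in mm, set as the command begins (- or left out keeps the last). The fingers move at their own pace and stop on an object; FORCE is the grip in N (left out, the last holds). Time passes only in rows, so rows that do not move let the fingers close. It prints the time, the measured TCP pose, the force, the opening and the grip force at its end. Shift and turn numbers lie between -1 and 1, and a call with a number outside is refused. Input that does not fit is refused with a message, and nothing moves.
- env.get_obs(): the state, without advancing time (a new reading comes with each control period).
- env.get_image(name): name is "scene" or "top"; returns a dict with "pixels" (420x560x3 uint8, blue, green, red), "vfov" (degrees; the focal length in pixels is half the picture's height over the tangent of half this angle, whatever the lens; pixels are square), "cx", "cy" (the principal point, pixels), "rvec" (rotation vector, rad) and "tvec" (3), from world to camera coordinates, as OpenCV has them. Camera axes: x right, y down, z forward; pixel columns grow to the right and rows downward; lengths in mm; the calibration is good to about 2 mm. A picture is of the moment at which its call begins. There is no depth.
- env.sign_off(): hands the job in; it is judged then, once.
The state is a dict: "t": time; "joints": joint angles; "dq": joint speeds; "tau": joint torques, N m; "position": TCP position; "eef_rot": TCP orientation; "wrist_force": force on the tool from outside, world axes, zero at the start; "ft_torque": the same for the moment, N m; "width": finger opening in mm; "grasp_force": force on a finger pad.
Only numpy, scipy, OpenCV 4.12 (cv2) and the standard library are available. Lean on these libraries where they do the work, as an engineer would, in place of code of your own. Each camera call takes 0.05 s, during which the arm holds its last target. There are 200 camera calls.

## Working session

There is one attempt and no reset: what is moved stays moved. The work goes in short steps, Python scripts to look and compute and a shell command to move; the robot and the scene stay as the last step left them, time stands still between calls to the robot, and variables do not carry over. Pictures are saved under pics/ and viewed, at most 10 in all, crops included, and the job is handed in when it is done.

```bash
mkdir -p pics; ls; cat > h.py <<'E'
import numpy as np,cv2
from workcell import env
def cam(n):
    d=env.get_image(n);d['f']=210/np.tan(np.radians(d['vfov'])/2)
    d['R']=cv2.Rodrigues(np.array(d['rvec'],float))[0];d['t']=np.array(d['tvec'],float).ravel();return d
def ray(d,u,v):
    r=d['R'].T@np.array([(u-d['cx'])/d['f'],(v-d['cy'])/d['f'],1.]);return -d['R'].T@d['t'],r/np.linalg.norm(r)
def plane(d,u,v,z):
    c,r=ray(d,u,v);return c+r*(z-c[2])/r[2]
def tri(d1,p1,d2,p2):
    c1,r1=ray(d1,*p1);c2,r2=ray(d2,*p2)
    s=np.linalg.lstsq(np.c_[r1,-r2],c2-c1,rcond=None)[0]
    a=c1+s[0]*r1;b=c2+s[1]*r2;return (a+b)/2,np.linalg.norm(a-b)
def proj(d,P):
    q=d['R']@np.array(P,float)+d['t'];return q[:2]/q[2]*d['f']+[d['cx'],d['cy']]
E
python3 - <<'E'
from h import *
for n in('scene','top'):
    d=cam(n);cv2.imwrite(f'pics/{n}0.png',d['pixels']);print(n,-d['R'].T@d['t'],d['f'],d['cx'],d['cy'])
o=env.get_obs();print(o['position'],o['eef_rot'],o['width'])
E
```

```text
jog.py
pics
workcell.py
scene [1805.93601691  -19.38602074 1166.70803923] 528.0143519270118 280.7876691824279 210.25804577982754
top [ 247.11519376   10.71582139 1439.29171328] 525.0480947860678 288.29627796752834 211.39779686913383
[138.50833299 557.34227213 230.21194892] [-2.86976637e-04  1.21572023e-01  9.92582041e-01 -1.02610095e-03] 85.20316744658489
```

View pics/scene0.png

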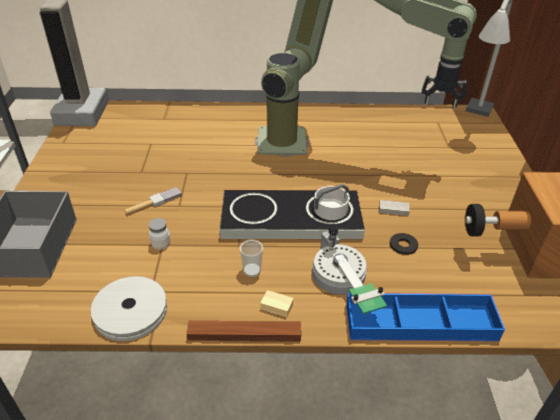

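View pics/top0.png

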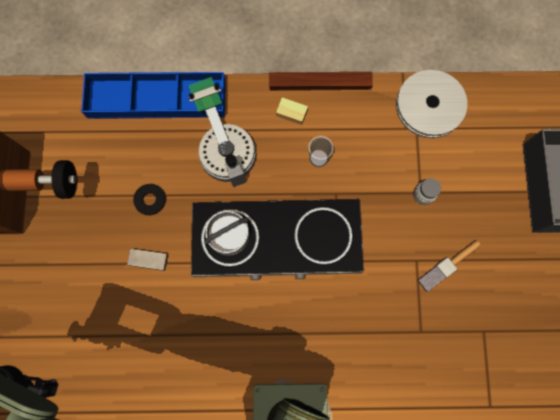

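The top view shows the pot on the left ring at about (230,236), the empty ring at (323,236), and the black knob near (231,160). In the scene view the pot is at (331,203), the empty ring at (253,208), and the knob near (333,232). I'll zoom in on both and fit the rings.

```bash
python3 - <<'E'
from h import *
T=cam('top');S=cam('scene')
a=cv2.resize(T['pixels'][120:280,185:365],None,fx=4.4,fy=3.6875,interpolation=3)
a=cv2.resize(T['pixels'][130:280,190:370],None,fx=4,fy=4,interpolation=2)
b=cv2.resize(S['pixels'][175:295,215:375],None,fx=5,fy=5,interpolation=2)
cv2.imwrite('pics/tc.png',a);cv2.imwrite('pics/sc.png',b)
# ring fits: pale pixels in hob area
for n,d,boxes in(('top',T,[(200,205,262,270),(292,203,356,268)]),('scene',S,[(226,190,282,226),(303,185,357,226)])):
    g=cv2.cvtColor(d['pixels'],6)
    for x0,y0,x1,y1 in boxes:
        m=(g[y0:y1,x0:x1]>110).astype(np.uint8)
        c=max(cv2.findContours(m,0,1)[0],key=lambda c:cv2.contourArea(cv2.convexHull(c)))
        e=cv2.fitEllipse(c);q=c[:,0,:]+[x0,y0]
        W=np.array([plane(d,u,v,50)[:2] for u,v in q]);A=np.c_[2*W,np.ones(len(W))]
        s=np.linalg.lstsq(A,(W**2).sum(1),rcond=None)[0]
        r=np.sqrt(s[2]+s[0]**2+s[1]**2);print(n,len(q),np.array(e[0])+[x0,y0],e[1],'circle',s[:2],r)
E
```

```text
top 366 [230.03175926 238.6672821 ] (51.83465576171875, 54.43068313598633) circle [473.15029351 154.74125119] 69.68391241216506
top 160 [323.02795982 235.31539917] (55.52157974243164, 56.65536880493164) circle [479.71125663 -94.38231864] 75.68851659719572
scene 112 [252.98429108 207.9541893 ] (30.468740463256836, 46.898895263671875) circle [477.68105468 -93.26280387] 77.33762282131491
scene 339 [328.38781929 203.57149887] (36.78076171875, 47.75050354003906) circle [449.40296522 155.74633913] 84.97337685263768
```

View pics/tc.png

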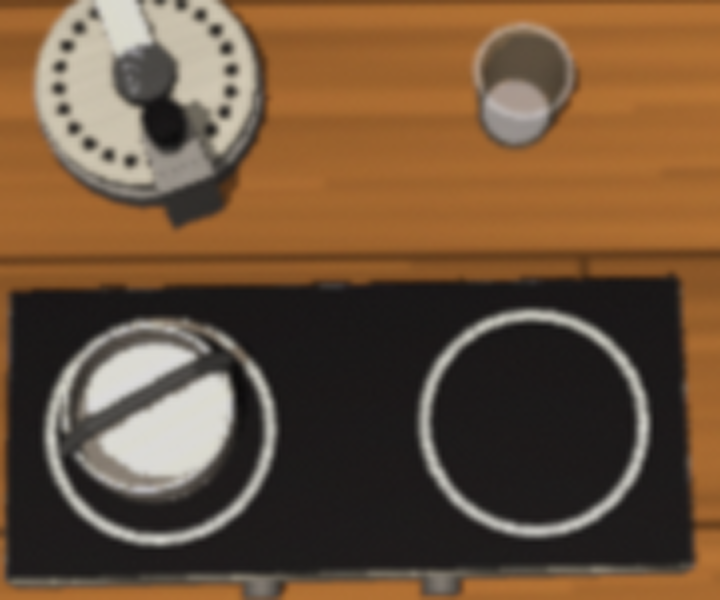

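View pics/sc.png

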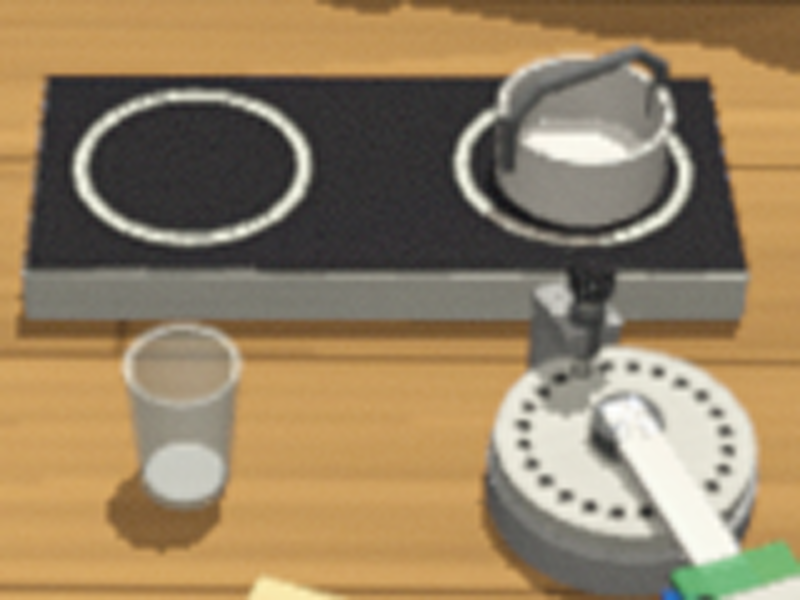

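```bash
python3 - <<'E'
from h import *
T=cam('top');S=cam('scene')
t=lambda u,v:((u+.5)/4-.5+190,(v+.5)/4-.5+130)
s=lambda u,v:((u+.5)/5-.5+215,(v+.5)/5-.5+175)
print('rim top',plane(T,*t(154,411),105),'rim scene',plane(S,*s(585,107),105))
# bar: dark pixels in pot interior, top view
g=cv2.cvtColor(T['pixels'],6).astype(float)
P=[]
for u in range(213,242):
    vc=t(0,426+(4*(u-190)-100)*(362-426)/115)[1]
    v=np.arange(int(vc)-4,int(vc)+6);w=np.clip(130-g[v,u],0,None)
    if w.sum()>0:P.append((u,(w*v).sum()/w.sum()))
P=np.array(P);k=np.polyfit(P[:,0],P[:,1],1);print('resid',np.std(np.polyval(k,P[:,0])-P[:,1]),k)
a=(215,np.polyval(k,215));b=(240,np.polyval(k,240))
A=plane(T,*a,136);B=plane(T,*b,136);print('bar',A,B,'yaw',np.degrees(np.arctan2(*(A-B)[[1,0]])))
# height: intersect top bar plane with scene rays
c,ra=ray(T,*a);_,rb=ray(T,*b);n=np.cross(ra,rb)
for q in((545,86),(560,80),(580,72),(600,64),(625,53)):
    c2,r=ray(S,*s(*q));print(q,c2+r*(n@(c-c2))/(n@r))
for pt,ps in(((164,123),(591,284)),((164,123),(592,271))):print('knob',tri(T,t(*pt),S,s(*ps)))
print('disc',plane(T,*t(150,88),50),plane(S,*s(625,441),50))
m=g[155:168,222:240]<45;v,u=np.nonzero(m);print('knob blob',u.mean()+222,v.mean()+155,m.sum(),t(164,123))
print('tumbler top',plane(T,*t(524,72),95))
E
```

```text
rim top [480.05327065 154.10805644 105.        ] rim scene [481.52039433 160.59077732 105.        ]
resid 0.1699398861475565 [ -0.56624993 356.78116454]
bar [468.21990007 183.6430425  136.        ] [503.77778542 121.13642666 136.        ] yaw 119.63407381637909
(545, 86) [498.00535815 131.790869   134.82298743]
(560, 80) [492.30156461 141.61400453 135.29516867]
(580, 72) [484.65225918 154.78772187 135.92840663]
(600, 64) [476.95192145 168.04932759 136.56586922]
(625, 53) [467.11098332 184.70278774 138.06446309]
knob (array([668.29617875, 148.50201096, 122.05060891]), np.float64(0.9814517361848173))
knob (array([665.78798999, 148.15981417, 130.01531589]), np.float64(1.953007989744589))
disc [716.73369218 165.48968053  50.        ] [725.48248101 170.31736619  50.        ]
knob blob 230.61764705882354 160.1764705882353 102 (230.625, 160.375)
tumbler top [710.30687262 -90.70112394  95.        ]
```

Both views agree: the bar is at z ≈ 136 and centred near (484,156), with yaw 119.6°. Ring_b is at (479,-94), 249 mm from ring_a, and the knob is at about (667,148,129). I'll turn the tool first, so its y axis goes from yaw 76° to 29.6°.

Careful with the scale: shifts go in shares of 50 mm and turns go in shares of 90 degrees. That gives: 0.135 rad / 1.5708 = 0.0859.

```bash
cat >> h.py <<'E'
from scipy.spatial.transform import Rotation as Ro
def go(x,y,z):
    o=env.get_obs();q=o['eef_rot'];R=Ro.from_quat([*q[1:],q[0]]).as_matrix()
    p=np.array(o['position']);print('t',o['t'],'pos',p.round(1),'yaw y',np.degrees(np.arctan2(R[1,1],R[0,1])).round(2),'z',R[:,2].round(3),'F',np.round(o['wrist_force'],1),'w',round(o['width'],1),'g',round(o['grasp_force'],1),'tool d',(R.T@(np.array([x,y,z])-p)).round(1))
E
echo '[[[0,0,0],[0,0,0.0859]],[[0,0,0],[0,0,0.0859]],[[0,0,0],[0,0,0.0859]],[[0,0,0],[0,0,0.0859]],[[0,0,0],[0,0,0.0859]]]' > path.dat && python3 jog.py path.dat 85 40
echo '[[[0,0,0],[0,0,0.0859]],[[0,0,0],[0,0,0]],[[0,0,0],[0,0,0]]]' > path.dat && python3 jog.py path.dat
python3 -c "
from h import *;go(484,156,230)"
```

```text
t: 0.8
position: [138.8, 557.9, 231.2]
eef_rot: [0.0, 0.446, 0.895, -0.0]
wrist_force: [0.5, 0.0, 0.5]
width: 85.2
grasp_force: 0.0
t: 1.1
position: [138.8, 558.0, 231.2]
eef_rot: [-0.0, 0.502, 0.865, -0.0]
wrist_force: [-0.5, 0.6, -0.0]
width: 85.2
grasp_force: 0.0
t 1.1 pos [138.8 558.  231.2] yaw y 29.78 z [-0. -0. -1.] F [-0.5  0.6 -0. ] w 85.2 g 0.0 tool d [-520.3  100.     1.3]
```

To row units: -40 mm is -0.8, 7.7 mm is 0.154.

```bash

echo '[[[-0.8,0.154,0],[0,0,0]],[[-0.8,0.154,0],[0,0,0]],[[-0.8,0.154,0],[0,0,0]],[[-0.8,0.154,0],[0,0,0]],[[-0.8,0.154,0],[0,0,0]]]' > path.dat && python3 jog.py path.dat >/dev/null
echo '[[[-0.8,0.154,0],[0,0,0]],[[-0.8,0.154,0],[0,0,0]],[[-0.8,0.154,0],[0,0,0]],[[-0.8,0.154,0],[0,0,0]],[[-0.8,0.154,0],[0,0,0]]]' > path.dat && python3 jog.py path.dat >/dev/null
echo '[[[-0.8,0.154,0],[0,0,0]],[[-0.8,0.154,0],[0,0,0]],[[-0.8,0.154,0],[0,0,0]],[[0,0,0],[0,0,0]],[[0,0,0],[0,0,0]]]' > path.dat && python3 jog.py path.dat >/dev/null
python3 - <<'E'
from h import *
go(484,156,117)
T=cam('top');S=cam('scene')
b=np.hstack([cv2.resize(d['pixels'][y:y+150,x:x+100],None,fx=4,fy=4,interpolation=2) for d,x,y in((S,285,110),(T,180,150))])
cv2.imwrite('pics/a1.png',b)
E
```

```text
t 2.6 pos [483.  154.8 231.1] yaw y 29.58 z [-0.001  0.    -1.   ] F [0.4 0.6 0.9] w 85.0 g 0.0 tool d [  0.4   1.4 114.1]
```

View pics/a1.png

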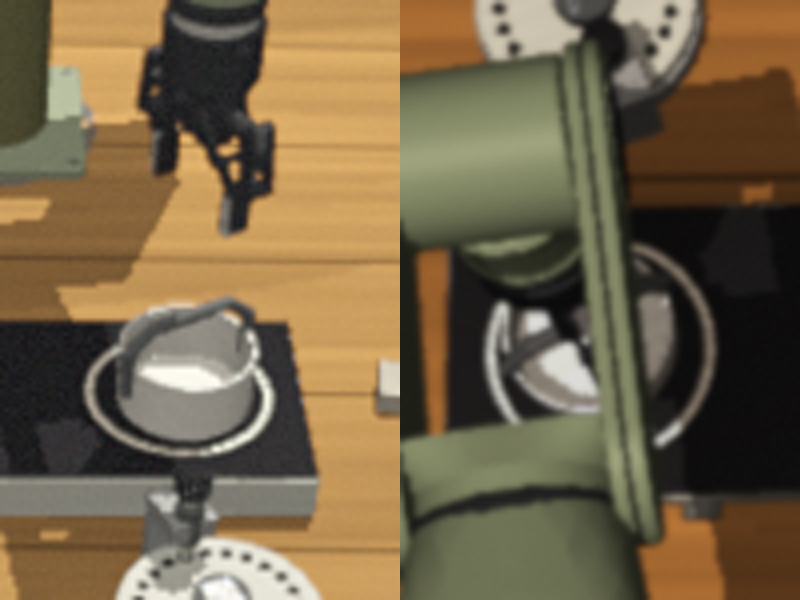

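The scene half shows the open fingers straddling the bow bar, with tips at about (160,172) and (232,232) and the bar at (190,315) below them. The pot hasn't moved. Now I'll lower and grip.

To row units: 25 mm is 0.5, 20 mm is 0.4.

```bash

echo '[[[0,0.028,0.5],[0,0,0]],[[0,0,0.5],[0,0,0]],[[0,0,0.5],[0,0,0]],[[0,0,0.4],[0,0,0]],[[0,0,0.38],[0,0,0]]]' > path.dat && python3 jog.py path.dat >/dev/null
echo '[[[0,0,0],[0,0,0]],[[0,0,0],[0,0,0]]]' > path.dat && python3 jog.py path.dat
echo '[[[0,0,0],[0,0,0]],[[0,0,0],[0,0,0]],[[0,0,0],[0,0,0]],[[0,0,0],[0,0,0]],[[0,0,0],[0,0,0]]]' > path.dat && python3 jog.py path.dat 0 40
echo '[[[0,0,0],[0,0,0]],[[0,0,0],[0,0,0]],[[0,0,0],[0,0,0]],[[0,0,0],[0,0,0]]]' > path.dat && python3 jog.py path.dat
python3 -c "
from h import *;go(484-5,156-250,117)"
```

```text
t: 3.4
position: [483.4, 157.1, 117.5]
eef_rot: [-0.0, 0.502, 0.865, -0.0]
wrist_force: [0.6, -0.1, -0.3]
width: 85.0
grasp_force: 0.0
t: 3.9
position: [484.6, 156.2, 117.7]
eef_rot: [0.0, 0.503, 0.864, 0.001]
wrist_force: [1.6, 2.6, 1.4]
width: 11.9
grasp_force: 2.2
t: 4.3
position: [484.6, 156.2, 117.6]
eef_rot: [0.0, 0.503, 0.864, 0.0]
wrist_force: [0.4, -0.2, 2.4]
width: 10.8
grasp_force: 39.1
t 4.3 pos [484.6 156.2 117.6] yaw y 29.62 z [ 0.001  0.    -1.   ] F [ 0.4 -0.2  2.4] w 10.8 g 39.1 tool d [-214.7 -128.5    0.6]
```

The bar is held with width ≈ 11 mm at 39 N. Next I'll slide the pot.

To row units: -12 mm is -0.24, -8 mm is -0.16.

```bash

echo '[[[-0.08,-0.048,0],[0,0,0]],[[-0.16,-0.096,0],[0,0,0]],[[-0.24,-0.144,0],[0,0,0]],[[-0.24,-0.144,0],[0,0,0]],[[-0.24,-0.144,0],[0,0,0]]]' > path.dat && python3 jog.py path.dat
echo '[[[-0.24,-0.144,0],[0,0,0]],[[-0.24,-0.144,0],[0,0,0]],[[-0.24,-0.144,0],[0,0,0]],[[-0.24,-0.144,0],[0,0,0]],[[-0.24,-0.144,0],[0,0,0]]]' > path.dat && python3 jog.py path.dat 
echo '[[[-0.24,-0.144,0],[0,0,0]],[[-0.24,-0.144,0],[0,0,0]],[[-0.24,-0.144,0],[0,0,0]],[[-0.24,-0.144,0],[0,0,0]],[[-0.24,-0.144,0],[0,0,0]]]' > path.dat && python3 jog.py path.dat | head -2
echo '[[[-0.24,-0.144,0],[0,0,0]],[[-0.24,-0.144,0],[0,0,0]],[[-0.24,-0.144,0],[0,0,0]],[[-0.16,-0.096,0],[0,0,0]],[[-0.08,-0.048,0],[0,0,0]]]' > path.dat && python3 jog.py path.dat|head -2
echo '[[[0,0,0],[0,0,0]],[[0,0,0],[0,0,0]],[[0,0,0],[0,0,0]]]' > path.dat && python3 jog.py path.dat
python3 - <<'E'
from h import *
go(479,-94,117)
T=cam('top');S=cam('scene')
b=np.hstack([cv2.resize(d['pixels'][y:y+150,x:x+100],None,fx=4,fy=4,interpolation=2) for d,x,y in((S,205,110),(T,275,150))])
cv2.imwrite('pics/a2.png',b)
E
```

```text
t: 4.8
position: [482.9, 99.0, 117.6]
eef_rot: [0.0, 0.503, 0.864, 0.0]
wrist_force: [0.1, 3.7, 4.9]
width: 10.8
grasp_force: 39.6
t: 5.3
position: [481.0, 28.8, 117.6]
eef_rot: [0.0, 0.503, 0.864, 0.0]
wrist_force: [0.4, 2.7, 5.8]
width: 10.1
grasp_force: 39.6
t: 5.8
position: [479.1, -41.0, 117.6]
t: 6.3
position: [477.5, -97.2, 117.6]
t: 6.6
position: [477.5, -97.9, 117.6]
eef_rot: [0.0, 0.503, 0.864, -0.001]
wrist_force: [-0.3, -0.3, 5.1]
width: 10.6
grasp_force: 39.6
t 6.6 pos [477.5 -97.9 117.6] yaw y 29.57 z [-0.001 -0.002 -1.   ] F [-0.3 -0.3  5.1] w 10.6 g 39.6 tool d [2.6 3.2 0.6]
```

View pics/a2.png

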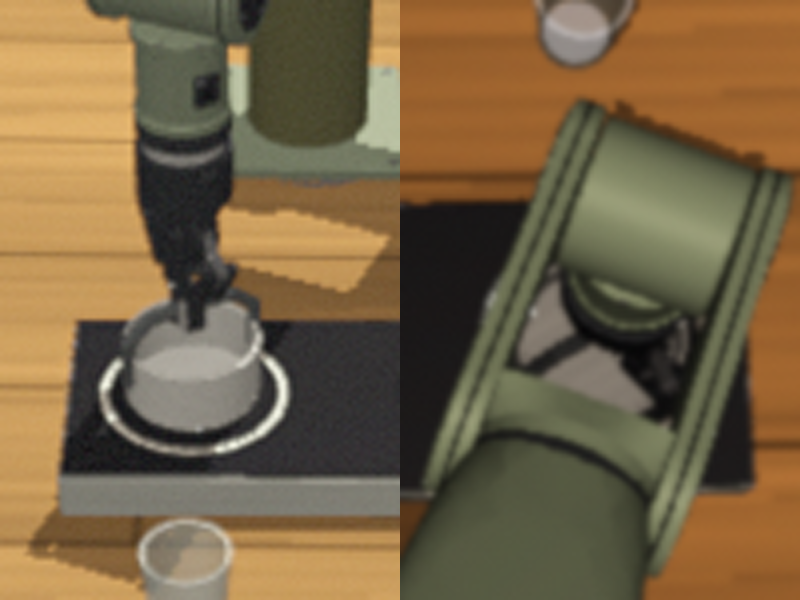

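The scene half shows the pot centred in the empty ring, with pot sides at 125 and 262 and ring sides at 98 and 290. I'll let go, rise, and measure it again.

To row units: -30 mm is -0.6, -20 mm is -0.4, 0.14 rad / 1.5708 = 0.0891.

```bash

echo '[[[0,0,0],[0,0,0]],[[0,0,0],[0,0,0]],[[0,0,0],[0,0,0]],[[0,0,0],[0,0,0]],[[0,0,0],[0,0,0]]]' > path.dat && python3 jog.py path.dat 85 40
echo '[[[0,0,0],[0,0,0]],[[0,0,0],[0,0,0]],[[0,0,0],[0,0,0]],[[0,0,0],[0,0,0]],[[0,0,0],[0,0,0]]]' > path.dat && python3 jog.py path.dat
echo '[[[0,0,-0.4],[0,0,0]],[[0,0,-0.6],[0,0,0]],[[0,0,-0.6],[0,0,0]],[[0,0,-0.2],[0,0,0]],[[0,0,0],[0,0,0]]]' > path.dat && python3 jog.py path.dat | head -2
echo '[[[0,0,0],[0,0,0.0891]],[[0,0,0],[0,0,0.0891]],[[0,0,0],[0,0,0.0891]],[[0,0,0],[0,0,0.0891]],[[0,0,0],[0,0,0.0891]]]' > path.dat && python3 jog.py path.dat | head -2
python3 -c "
from h import *;go(667,148,210);print(env.get_obs()['joints'])"
```

```text
t: 7.2
position: [477.9, -95.7, 117.0]
eef_rot: [-0.0, 0.503, 0.864, -0.0]
wrist_force: [0.4, -0.0, -0.3]
width: 81.1
grasp_force: 0.0
t: 7.7
position: [478.2, -95.7, 117.3]
eef_rot: [0.0, 0.503, 0.864, -0.0]
wrist_force: [0.4, 0.0, 0.2]
width: 84.9
grasp_force: 0.0
t: 8.2
position: [479.4, -96.2, 209.0]
t: 8.7
position: [476.8, -95.2, 204.8]
t 8.7 pos [476.8 -95.2 204.8] yaw y -10.82 z [-0.004  0.002 -1.   ] F [ 0.9  0.4 -0.4] w 85.1 g 0.0 tool d [274.5 141.2  -5.6]
[-3.75259413e-01  4.36413768e-02  1.78092551e+00 -7.48581440e-07
  1.32135697e+00 -1.86453055e-01]
```

To row units: 0.147 rad / 1.5708 = 0.0936.

```bash

echo '[[[0,0,0],[0,0,0.0936]],[[0,0,0],[0,0,0.0936]],[[0,0,0],[0,0,0.0936]],[[0,0,0],[0,0,0.0936]],[[0,0,0],[0,0,0.0936]]]' > path.dat && python3 jog.py path.dat | head -1
echo '[[[0,0,0],[0,0,0.0936]],[[0,0,0],[0,0,0.0936]],[[0,0,0],[0,0,0]],[[0,0,0],[0,0,0]]]' > path.dat && python3 jog.py path.dat | head -2
python3 - <<'E'
from h import *
go(667,148,210);T=cam('top')
cv2.imwrite('pics/a3.png',cv2.resize(T['pixels'][125:285,185:385],None,fx=4,fy=3.75,interpolation=2))
# knob: dark blob in both views, top
S=cam('scene')
for d,(x0,y0,x1,y1) in((T,(220,150,242,172)),(S,(326,226,342,240))):
    g=cv2.cvtColor(d['pixels'],6)[y0:y1,x0:x1]
    for th in(40,50,60):
        m=(g<th).astype(np.uint8);n,l,st,c=cv2.connectedComponentsWithStats(m);i=1+st[1:,4].argmax();print(th,st[i][:2]+[x0,y0],st[i][2:],c[i]+[x0,y0])
E
```

```text
t: 9.2
t: 9.6
position: [477.3, -95.4, 205.7]
t 9.6 pos [477.3 -95.4 205.7] yaw y -69.27 z [-0.003  0.001 -1.   ] F [0.8 0.5 0.4] w 85.2 g 0.0 tool d [ 263.6 -160.4   -4.6]
40 [226 154] [ 10  13 100] [230.65 159.98]
50 [224 153] [ 13  14 114] [230.73684211 159.84210526]
60 [223 151] [ 14  17 130] [230.63076923 159.76153846]
40 [330 231] [1 2 2] [330.  231.5]
50 [326 226] [11  9 40] [331.8   230.075]
60 [326 226] [16 10 90] [332.97777778 229.14444444]
```

View pics/a3.png

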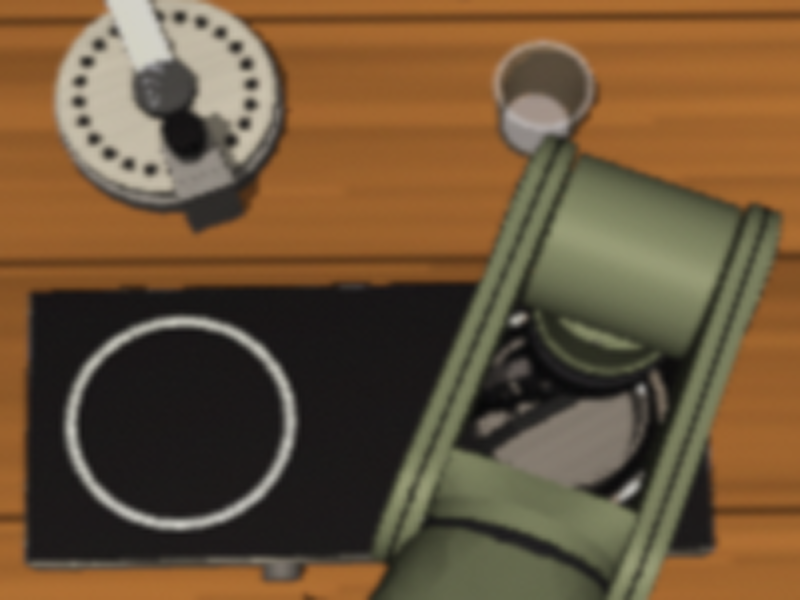

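The ring_a place is now empty, and the knob is still at top px (230.7,160.0), which casts to about (667,148) at z = 129. I'll move over it.

To row units: 37.7 mm is 0.754, -22.9 mm is -0.458.

```bash

echo '[[[0.754,-0.458,0],[0,0,0]],[[0.754,-0.458,0],[0,0,0]],[[0.754,-0.458,0],[0,0,0]],[[0.754,-0.458,0],[0,0,0]],[[0.754,-0.458,0],[0,0,0]]]' > path.dat && python3 jog.py path.dat | head -1
echo '[[[0.754,-0.458,0],[0,0,0]],[[0.754,-0.458,0],[0,0,0]],[[0,0,0],[0,0,0]],[[0,0,0],[0,0,0]],[[0,0,0],[0,0,0]]]' > path.dat && python3 jog.py path.dat | head -2
python3 - <<'E'
from h import *
go(667,148,110)
T=cam('top');S=cam('scene')
b=np.hstack([cv2.resize(d['pixels'][y:y+120,x:x+80],None,fx=5,fy=5,interpolation=2) for d,x,y in((S,295,165),(T,285,160))])
cv2.imwrite('pics/a4.png',b)
E
```

```text
t: 10.2
t: 10.7
position: [668.3, 146.3, 206.8]
t 10.7 pos [668.3 146.3 206.8] yaw y -69.43 z [-0.001 -0.001 -1.   ] F [-0.5 -0.1  0.9] w 84.9 g 0.0 tool d [-0.5 -2.1 96.8]
```

View pics/a4.png

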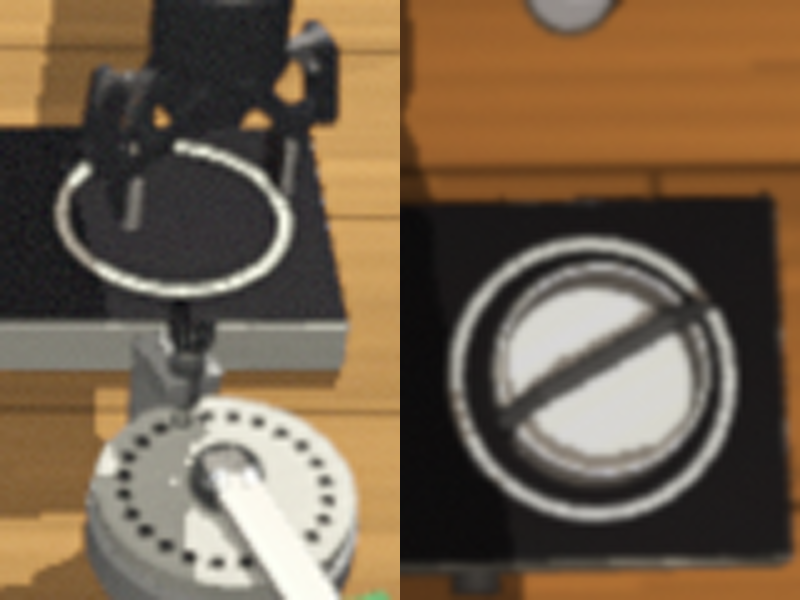

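The pot sits well inside the ring: rim centre (600,370) against ring centre (594,378), about 5 px per picture px, and part of the offset is parallax. The fingers straddle the knob at (192,325). Now I'll lower and grip.

To row units: 25 mm is 0.5, 20 mm is 0.4.

```bash

echo '[[[0,-0.03,0.5],[0,0,0]],[[0,0,0.5],[0,0,0]],[[0,0,0.4],[0,0,0]],[[0,0,0.3],[0,0,0]],[[0,0,0.24],[0,0,0]]]' > path.dat && python3 jog.py path.dat |head -2
echo '[[[0,0,0],[0,0,0]],[[0,0,0],[0,0,0]],[[0,0,0],[0,0,0]]]' > path.dat && python3 jog.py path.dat
echo '[[[0,0,0],[0,0,0]],[[0,0,0],[0,0,0]],[[0,0,0],[0,0,0]],[[0,0,0],[0,0,0]],[[0,0,0],[0,0,0]]]' > path.dat && python3 jog.py path.dat 0 80
echo '[[[0,0,0],[0,0,0]],[[0,0,0],[0,0,0]],[[0,0,0],[0,0,0]],[[0,0,0],[0,0,0]],[[0,0,0],[0,0,0]]]' > path.dat && python3 jog.py path.dat
```

```text
t: 11.3
position: [668.0, 147.6, 109.6]
t: 11.6
position: [669.6, 148.5, 111.9]
eef_rot: [0.0, 0.984, 0.178, 0.001]
wrist_force: [0.2, 0.6, 0.4]
width: 84.9
grasp_force: 0.0
t: 12.1
position: [668.7, 148.1, 110.8]
eef_rot: [0.0, 0.984, 0.178, 0.0]
wrist_force: [-0.7, -2.1, 2.9]
width: 26.3
grasp_force: 78.4
t: 12.6
position: [668.7, 148.1, 110.8]
eef_rot: [0.0, 0.984, 0.178, 0.0]
wrist_force: [-1.5, -3.0, 6.0]
width: 26.2
grasp_force: 78.8
```

The knob is gripped at 26 mm (the pads gave a similar ~1.5 mm on the bar). Next I'll pull up.

To row units: -4 mm is -0.08, -3 mm is -0.06.

```bash

echo '[[[0,0,-0.06],[0,0,0]],[[0,0,-0.08],[0,0,0]],[[0,0,-0.08],[0,0,0]],[[0,0,-0.08],[0,0,0]],[[0,0,-0.06],[0,0,0]]]' > path.dat && python3 jog.py path.dat
echo '[[[0,0,-0.04],[0,0,0]],[[0,0,-0.04],[0,0,0]],[[0,0,-0.03],[0,0,0]],[[0,0,0],[0,0,0]],[[0,0,0],[0,0,0]]]' > path.dat && python3 jog.py path.dat
```

```text
t: 13.1
position: [668.6, 148.1, 125.6]
eef_rot: [0.0, 0.984, 0.178, -0.0]
wrist_force: [6.5, -1.7, -8.6]
width: 26.0
grasp_force: 79.0
t: 13.6
position: [668.6, 148.1, 130.4]
eef_rot: [0.0, 0.984, 0.178, -0.0]
wrist_force: [7.3, -2.2, -10.1]
width: 26.3
grasp_force: 79.2
```

To row units: -2 mm is -0.04, -1.5 mm is -0.03.

```bash

echo '[[[0,0,-0.04],[0,0,0]],[[0,0,-0.03],[0,0,0]],[[0,0,0],[0,0,0]],[[0,0,0],[0,0,0]]]' > path.dat && python3 jog.py path.dat
echo '[[[0,0,-0.03],[0,0,0]],[[0,0,0],[0,0,0]],[[0,0,0],[0,0,0]]]' > path.dat && python3 jog.py path.dat
```

```text
t: 14.0
position: [668.5, 148.1, 133.6]
eef_rot: [0.0, 0.984, 0.178, -0.0]
wrist_force: [6.7, -1.8, -11.9]
width: 25.8
grasp_force: 79.2
t: 14.3
position: [668.5, 148.1, 134.9]
eef_rot: [0.0, 0.984, 0.178, -0.0]
wrist_force: [6.9, -2.1, -10.9]
width: 26.1
grasp_force: 79.8
```

To row units: -1.5 mm is -0.03, -1 mm is -0.02.

```bash

echo '[[[0,0,-0.03],[0,0,0]],[[0,0,-0.02],[0,0,0]],[[0,0,0],[0,0,0]],[[0,0,0],[0,0,0]]]' > path.dat && python3 jog.py path.dat
python3 - <<'E'
from h import *
T=cam('top');S=cam('scene')
b=np.hstack([cv2.resize(d['pixels'][y:y+120,x:x+80],None,fx=5,fy=5,interpolation=2) for d,x,y in((S,295,165),(T,285,160))])
cv2.imwrite('pics/a5.png',b)
E
```

```text
t: 14.7
position: [668.4, 148.1, 135.0]
eef_rot: [-0.0, 0.984, 0.178, -0.001]
wrist_force: [11.4, -1.8, -19.6]
width: 26.0
grasp_force: 79.9
```

View pics/a5.png

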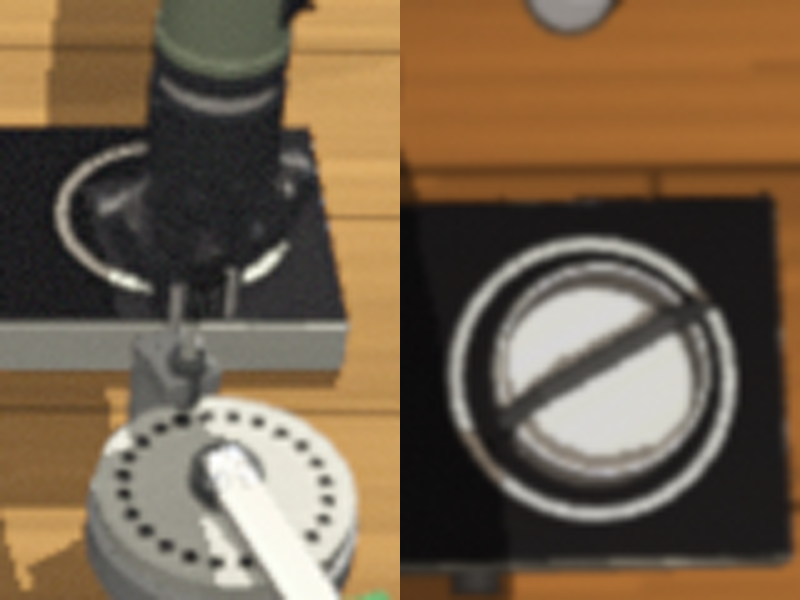

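The knob is held between the pads at (205,295), well above the housing top at (190,350), and the pot stands in its ring. The plunger is at its stop: the rise stalled at 24 mm and the force jumped from 11 to 20 N.

```bash
echo '[[[0,0,0],[0,0,0]],[[0,0,0],[0,0,0]]]' > path.dat && python3 jog.py path.dat | grep -A1 -E 'pos|force'; python3 -c "
from h import *;print(env.sign_off())"
```

```text
position: [668.5, 148.1, 135.1]
eef_rot: [0.0, 0.984, 0.178, -0.001]
wrist_force: [11.7, -0.6, -20.7]
width: 26.0
grasp_force: 79.9
the job is handed in; nothing more can be done
None
```

I slid the pot into the other ring and let go of it, then handed the job in at about 15 s with the plunger held against its stop, 24 mm up at about 80 N grip; the hand-in gave no verdict.

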